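# Show the blue leaded pane to the inspection camera

## Robot

A 6-joint arm with a two-finger parallel gripper is mounted at the origin on the work surface. World frame = base frame: x ahead of the robot, y to its left, z up, the work surface at z = 0. Lengths are in m, angles in rad, forces in N, time in s.
With the tool pointing down it reaches from about 0.35 to 0.975 m from the base axis. Payload 4.9 kg.
Tool frame: the origin (TCP) lies on the centre line of the jaws, within the pads' length; the fingertips stand 14 mm ahead of it and the grasp point (between the pads) lies 5 mm behind it; z points along the fingers, y is the line along which they close (so a half turn about z gives the same grasp; the last joint's range is limited). The gripper opens to 85 mm and grips with 20 to 120 N. Pads are 22 mm wide; open, the fingers measure 114 mm over their backs; the gripper's body (76 mm by 85 mm) begins 54 mm behind the grasp point. The pads swing forward as they close: fully open they stand 13 mm farther back than shut.
Start: joints at [1.207, 0.053, 1.613, -0, 1.476, -0.119], TCP at [0.151, 0.606, 0.245] pointing down, gripper open.
Joint ranges: [-3.01, 3.01], [-1.01, 2.22], [0.06, 2.58], [-1.02, 4.17], [0.09, 2.62], [-3.14, 3.14]. Speed limits (rad/s): [2.57, 2.57, 3.14, 3.14, 3.14, 3.14].

## Interface

Orientations are given as a unit quaternion [w, x, y, z].
In Python, from plant import * gives the robot as it stands.
- The arm moves only by the tool send_rows, never from a script. Its argument "steps" is a list of rows, each an object with "translation": the shift along the tool's x, y, z in cm, a list of three; "delta_rot": the turn, a rotation vector about the tool's x, y, z in rad, a list of three; "jaw": the finger opening in cm, from 0 to 8.54. In form: [{"translation": [dx, dy, dz], "delta_rot": [rx, ry, rz], "jaw": jaw}, ...]. A call has exactly 8 rows; each row is the pose to reach, as a shift and turn from the pose commanded when the call began, along the tool's axes at that moment; what a row does not reach only later rows make up. A row lasts 1/10 s, in which the tool goes at most 50 mm and 8.59 degrees, less where a joint would pass 70% of its speed; a pose out of reach is approached as far as the arm can. A call with a gripper value outside its range is refused whole. The fingers move at their own pace and stop on an object; the grip force is fixed at half the most. Time passes only in rows, so rows that repeat a pose let the fingers close, or fill a call up. It gives the time, the measured TCP pose, the force, the opening and the grip force at its end, in the units of the state.
- state(): the state, without advancing time (a new reading comes with each control period).
- grab_frame(name): name is "scene" or "top"; returns a dict with "pixels" (400x640x3 uint8, blue, green, red), "range_z" (400x640 float32, m along the optical axis (not along the pixel's ray), 0 where there is no reading), "fx", "fy", "cx", "cy" (pixels), "dist" ([k1, k2, p1, p2, k3] as OpenCV has them; the pictures are not rectified), "rvec" (rotation vector, rad) and "tvec" (3), from world to camera coordinates, as OpenCV has them. Camera axes: x right, y down, z forward; pixel columns grow to the right and rows downward; lengths in m; the calibration is good to about 2 mm. A picture is of the moment at which its call begins.
- job_done(): hands the job in; it is judged then, once.
The state is a dict: "time": time; "joint_pos": joint angles; "joint_vel": joint speeds; "joint_efforts": joint torques, N m; "tool_pos": TCP position; "tool_rot": TCP orientation; "contact_force": force on the tool from outside, world axes, zero at the start; "ft_torque": the same for the moment, N m; "gripper_width": opening from 0.0 (shut) to 1.0 (fully open); "grasp_force": force on a finger pad.
Only numpy, scipy, OpenCV 4.12 (cv2) and the standard library are available. Lean on these libraries where they do the work, as an engineer would, in place of code of your own. Each camera call takes 0.05 s, during which the arm holds its last target. There are 200 camera calls.

## Task

Unlock the pane rack by sliding the black grip of its transport lock fully to its end stop, and leave it there. Then lift the blue leaded pane out of its slot and present it in the air to the inspection camera, right way up: its centre 150 mm straight in front of the lens, its face square to the lens (the camera looks somewhat downward, so the pane leans to match) and its top edge level. Finish while still holding it there, motionless; leave the other panes in their slots and the bench clutter alone, and do not touch the camera.

Things in the scene. Friction and masses are not known exactly. Their poses are not given: they have to be found in the camera images.
- blue_center (a point): The pane to present: deep blue with a pale blue diamond and grey lead lines, 0.14 to 0.28 kg; leaded glass pane standing upright in one of the rack's three slots (which one varies), 90 mm wide, 10 mm thick, 110 mm tall; this point is its centre, half-way up, 55 mm below its top edge. Axes: x along its width, y square to its glass face (through the thickness), z up to its top edge; front and back are alike. 
- red_center (a point): Red pane, to stay in the rack: leaded glass pane standing upright in one of the rack's three slots (which one varies), 90 mm wide, 10 mm thick, 110 mm tall; this point is its centre, half-way up, 55 mm below its top edge. Axes: x along its width, y square to its glass face (through the thickness), z up to its top edge; front and back are alike. 
- amber_center (a point): Amber (yellow-orange) pane, to stay in the rack: leaded glass pane standing upright in one of the rack's three slots (which one varies), 90 mm wide, 10 mm thick, 110 mm tall; this point is its centre, half-way up, 55 mm below its top edge. Axes: x along its width, y square to its glass face (through the thickness), z up to its top edge; front and back are alike. 
- rack: Plywood pane rack fixed to the table, 196 x 300 mm; origin on the table under the middle slot. x across it (lock side at -x, nearest the robot), y along the row of panes, z up. Slots at y = -75, 0, 75 mm; panes stand with their width along the rack's x in cheeks 45 mm high, 1 mm play; their feet are 10 mm, top edges 120 mm above the table. Front board at x = -75 mm, 93 mm high, carries the lock.
- lock_grip (a point): Centre of the lock's black upright grip: 24 mm along the rack's x, 16 along its y, 34 tall, on an aluminium bar 42 mm across whose top is 100 mm above the table; grip top at 134 mm, this point at 120. Bar and grip slide together along the rack's y. The bar's red tabs (20 mm wide, underside at 121 mm) cover the outer 20 mm of each pane's robot-side top corner when locked.
- lock (a joint): Travel of the lock in m along the rack's +y (to the robot's left): 0 to 0.005 at the start (locked, tabs over the panes), 0.035 at the end stop (tabs midway between the panes). It slides with about 1.5 N of friction and stays where it is left.
- lens (a point): Centre of the front glass of the inspection camera's lens, 220 to 240 mm above the table: white camera head 50 x 62 x 50 mm with black lens and white ring light, tilted down 7 to 26 degrees on a fixed stand (black foot 130 x 130 mm, post behind). Axes: the camera looks along this frame's -x; y is level, across the picture; z is the picture's upward direction.
- view_point (a point): The empty point in the air on the lens axis, 150 mm in front of the lens, where the blue pane's centre must be; about 155 to 225 mm above the table. Same axes as the lens.
- camera_stand: Stand of the inspection camera with all it carries, fixed to the table, not to be touched; origin at the table below the head's tilt axis, z up, the camera looks to its -x.
- blue_pane: The same blue pane; origin at the centre of its lower edge, axes as above.
- water_bottle: Clear bottle, 64 mm across, 190 mm tall, origin at its foot; bystander.
- tape_roll: Roll of beige tape lying flat, 90 mm across, 30 mm high, origin under its centre; bystander.
- roundel0: Brown painted glass disc lying flat, 80 mm across, 6 mm thick, origin under its centre; bystander.
- roundel1: A second such brown disc; bystander.
- marker: White and blue marker pen lying flat, 130 mm long along its x, 14 mm thick, origin under its middle; bystander.

How it is judged:
On the way, in this order (a step that is already met when the one before it is completed fails the run):
1. the transport lock is slid to its end stop (value of joint lock above 0.031 m), for 0.2 s.
2. the blue pane is lifted out of its slot in the gripper (height (world z) of blue_center above 0.125 m and contact force between the fingers and blue_pane above 0.5 N and value of joint lock above 0.031 m), for 0.2 s.
At the end, for the whole second after the job is handed in: Lock within 4 mm of its stop; blue pane held by the fingers alone, still, right way up, centre within 20 mm of the point 150 mm before the lens, face square to it and width level within 0.17 rad; red and amber panes within 30 mm of their start (value of joint lock above 0.031 m and contact force between the fingers and blue_pane above 1 N and distance between blue_center and view_point below 0.02 m and angle between the y axis of blue_center and the x axis of lens, either way round below 0.17 rad and angle between the x axis of blue_center and the y axis of lens, either way round below 0.17 rad and angle between blue_center's own z axis and vertical below 0.8 rad and height (world z) of blue_center above 0.12 m and contact force between blue_pane and rack below 0.3 N and contact force between blue_pane and camera_stand below 0.3 N and linear speed of blue_pane below 0.03 m/s and distance of each of red_center, amber_center from where it was at the start of the episode below 0.03 m); the arm keeps its last pose, push and grip.
It fails at once if a red or amber pane is moved by more than 30 mm (distance of any of red_center, amber_center from where it was at the start of the episode above 0.03 m).
It fails at once if bench clutter is moved by more than 40 mm (distance of any of water_bottle, tape_roll, roundel0, roundel1, marker from where it was at the start of the episode above 0.04 m).
It fails at once if the inspection camera is touched (over 1 N) (contact force between camera_stand and anything else above 1 N).
It also fails if it takes over 51 s, if anything falls off the work surface, if the arm or the gripper's body presses on something with over 40 N, if the wrist force passes 120 N, or if a joint passes its speed limit or range.

## Working session

There is one attempt and no reset: what is moved stays moved. The work goes in short steps, Python scripts to look and compute and a tool call to move; the robot and the scene stay as the last step left them, time stands still between calls to the robot, and variables do not carry over. Pictures are saved under pics/ and viewed, at most 10 in all, crops included, and the job is handed in when it is done.

Besides the shell and the picture viewer there is one more tool, called by a JSON object that holds its "api" and its "payload". send_rows: Moves the arm, as the interface text tells. Its arguments: {"type":"object","properties":{"steps":{"type":"array","items":{"type":"object","properties":{"translation":{"type":"array","items":{"type":"number"}},"delta_rot":{"type":"array","items":{"type":"number"}},"jaw":{"type":"number"}}}}},"required":["steps"]}

```bash
ls; mkdir -p pics; cat > h.py <<'E'
from plant import *
import numpy as np, cv2
from scipy.spatial.transform import Rotation as R
def cloud(f):
    h,w=f["range_z"].shape
    K=np.array([[f["fx"],0,f["cx"]],[0,f["fy"],f["cy"]],[0,0,1.]])
    uv=np.stack(np.meshgrid(np.arange(w),np.arange(h)),-1).reshape(-1,1,2).astype(np.float64)
    n=cv2.undistortPoints(uv,K,np.array(f["dist"],float)).reshape(h,w,2)
    z=f["range_z"]
    P=np.dstack([n*z[...,None],z])
    Rm=cv2.Rodrigues(np.array(f["rvec"],float))[0]
    W=(P-np.array(f["tvec"]).ravel())@Rm
    W[z<=0]=np.nan
    return W
def Rt(s):
    q=s["tool_rot"]; return R.from_quat([q[1],q[2],q[3],q[0]])
E
python3 - <<'E'
from h import *
s=state(); print(s)
for n in("scene","top"):
    f=grab_frame(n); np.savez(n+".npz",**f); cv2.imwrite(f"pics/{n}0.png",f["pixels"])
E
```

```text
pics
{'time': 0.0, 'joint_pos': array([ 1.20701446e+00,  5.33442934e-02,  1.61429504e+00,  3.85924841e-05,
        1.47599799e+00, -1.18998582e-01]), 'joint_vel': array([-0.00097725, -0.00020031,  0.00096388, -0.0003588 ,  0.0002596 ,
       -0.00052669]), 'joint_efforts': array([-1.75155146e-03, -3.93661094e+01, -3.70183611e+01, -1.90007281e-04,
        6.93278213e-03,  2.87763434e-06]), 'tool_pos': array([0.15124249, 0.60581314, 0.24407016]), 'tool_rot': array([-2.63042159e-04,  1.22088073e-01,  9.92518744e-01, -9.88099566e-04]), 'contact_force': array([-0.02265762,  0.3189709 , -0.1641598 ]), 'ft_torque': array([0.01456363, 0.02722961, 0.03386582]), 'grasp_force': 0.0, 'gripper_width': 1.0001995173802118}
```

View pics/scene0.png

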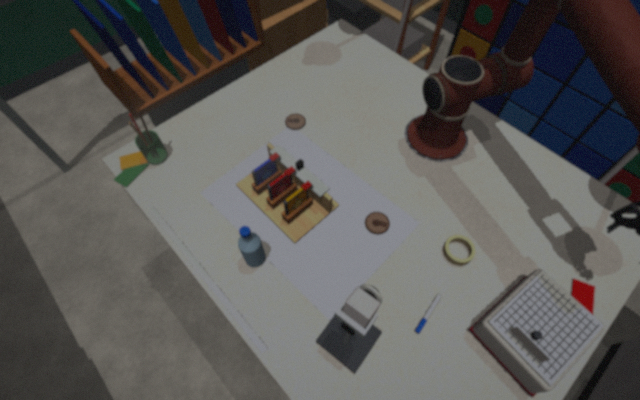

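View pics/top0.png

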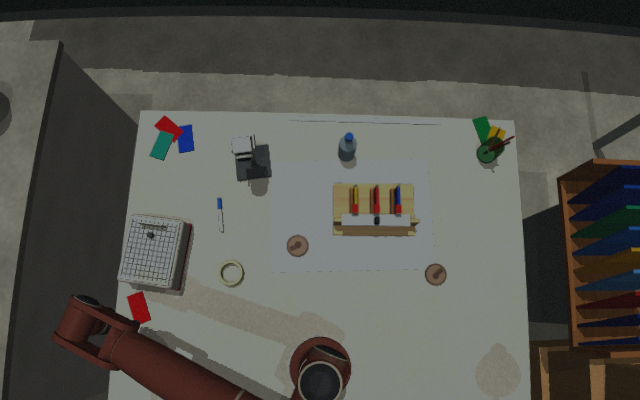

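Scene: rack at about (290,195) in the scene view, with blue at the far-left slot of the row. In the top view the rack is at (375,208), blue is the right-hand pane at x≈397, the grip is at (377,220), the camera head is at (243,145) and the bottle is at (347,147).

```bash
python3 - <<'E'
from h import *
f=dict(np.load("top.npz")); W=cloud(f); g=dict(np.load("scene.npz")); V=cloud(g)
np.set_printoptions(precision=4,suppress=True)
def show(name,W,im,r0,r1,c0,c1,k,bgr):
    cv2.imwrite(name,cv2.resize(im[r0:r1,c0:c1],None,fx=k,fy=k,interpolation=cv2.INTER_CUBIC))
a=np.vstack([cv2.resize(f["pixels"][125:185,220:280],(400,400)),]); b=cv2.resize(g["pixels"][280:340,330:390],(400,400))
cv2.imwrite("pics/cam.png",cv2.convertScaleAbs(np.hstack([a,b]),alpha=1.5))
a=cv2.resize(f["pixels"][175:245,325:425],(800,560)); cv2.imwrite("pics/rack.png",cv2.convertScaleAbs(a,alpha=1.5))
# points per colour in rack region
for nm,X,im in(("top",W,f["pixels"]),("scene",V,g["pixels"])):
    reg=(X[...,0]>.3)&(X[...,0]<.8)&(X[...,1]>-.5)&(X[...,1]<.1)
    hsv=cv2.cvtColor(im,cv2.COLOR_BGR2HSV); H,S,v=[hsv[...,i].astype(int) for i in range(3)]
    for c,m in(("blue",(H>105)&(H<130)&(S>120)),("red",((H<6)|(H>174))&(S>150)),("amb",(H>18)&(H<32)&(S>160)),("black",v<35)):
        mm=m&reg&(X[...,2]>.06)&(X[...,2]<.2); p=X[mm]
        if len(p): print(nm,c,len(p),np.median(p,0),np.percentile(p,2,0),np.percentile(p,98,0))
    # rack mask: high pts
    m=reg&(X[...,2]>.085)&(X[...,2]<.11); p=X[m]; print(nm,"z.085-.11",len(p),p.min(0),p.max(0))
    m=reg&(X[...,2]>.125)&(X[...,2]<.14); p=X[m]; print(nm,"grip top",len(p),np.median(p,0),p.min(0),p.max(0))
    r=(X[...,0]>.3)&(X[...,0]<1.)&(X[...,1]>.1)&(X[...,1]<.6)&(X[...,2]>.1)&(X[...,2]<.35)
    ys,xs=np.where(r); print("cam",len(ys),xs.min() if len(xs) else 0,xs.max(),ys.min(),ys.max(),X[r].min(0),X[r].max(0))
E
```

```text
top blue 124 [ 0.6177 -0.2507  0.124 ] [ 0.5702 -0.2589  0.0831] [ 0.7924 -0.0661  0.1946]
top red 187 [ 0.5526 -0.1809  0.1247] [ 0.5335 -0.2601  0.0854] [ 0.6183 -0.0987  0.1315]
top amb 59 [ 0.5938 -0.1056  0.1207] [ 0.5642 -0.1126  0.0839] [ 0.6217 -0.1036  0.1292]
top black 44 [ 0.512  -0.1823  0.1273] [ 0.4958 -0.2522  0.0689] [ 0.6261 -0.1733  0.1384]
top z.085-.11 944 [ 0.4916 -0.3321  0.0851] [ 0.7824 -0.035   0.11  ]
top grip top 239 [ 0.559  -0.112   0.1292] [ 0.4958 -0.2607  0.125 ] [ 0.7996 -0.0498  0.1399]
cam 2374 145 255 133 275 [0.3001 0.2323 0.1002] [0.7669 0.5999 0.2797]
scene blue 118 [ 0.7788 -0.0768  0.1903] [ 0.5709 -0.257   0.1202] [ 0.793  -0.063   0.1944]
scene red 248 [ 0.5601 -0.1783  0.1228] [ 0.5354 -0.251   0.0653] [ 0.6188 -0.0954  0.1308]
scene amb 100 [ 0.5887 -0.1041  0.1212] [ 0.5601 -0.1115  0.0629] [ 0.6172 -0.1011  0.1256]
scene black 49 [ 0.5424 -0.1725  0.1109] [ 0.5025 -0.1786  0.0629] [ 0.6281 -0.1007  0.1371]
scene z.085-.11 1205 [ 0.4874 -0.3317  0.0851] [ 0.7998 -0.0324  0.1099]
scene grip top 356 [ 0.5531 -0.1099  0.1288] [ 0.4923 -0.2658  0.125 ] [ 0.7998 -0.0478  0.1399]
cam 5242 334 562 278 361 [0.3   0.233 0.1  ] [0.7677 0.6    0.2788]
```

View pics/cam.png

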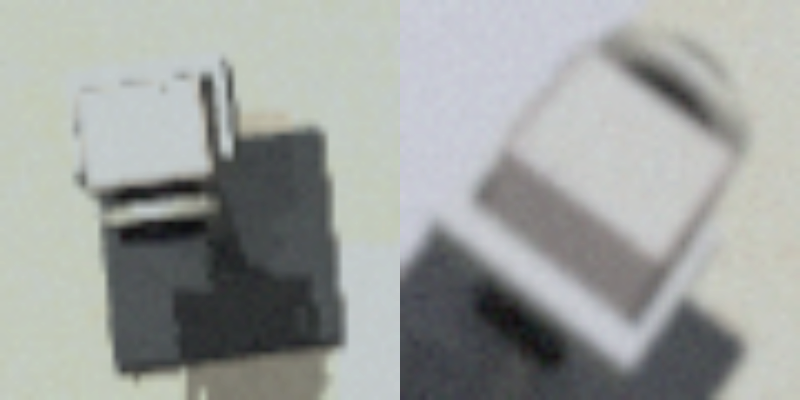

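View pics/rack.png

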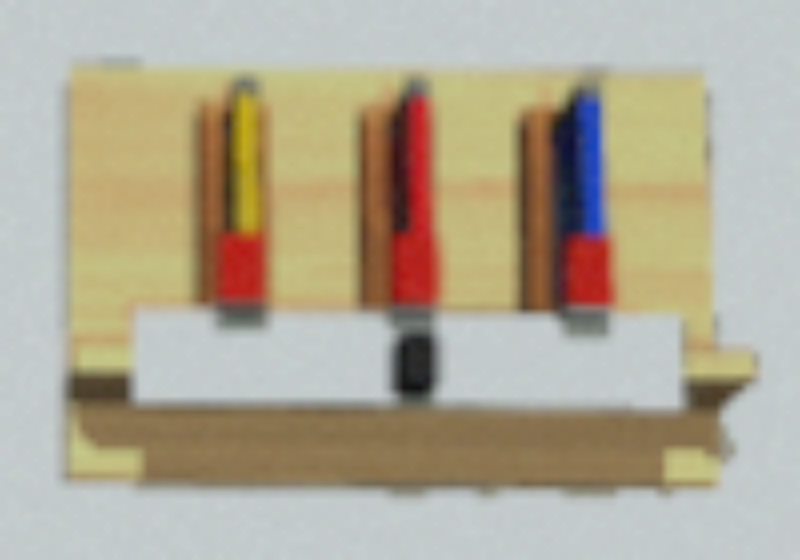

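The camera head's box top is near (140,130) in the left crop, with strips below it and to its right, so the facing direction isn't clear yet. In the rack crop, blue is at the right, the red tabs cover the pane corners, and the grip is at (415,362). I'll fit geometry from depth.

```bash
python3 - <<'E'
from h import *
np.set_printoptions(precision=4,suppress=True,linewidth=200)
f=dict(np.load("top.npz")); W=cloud(f); g=dict(np.load("scene.npz")); V=cloud(g)
hull=lambda p:cv2.minAreaRect((p[:,:2]*1000).astype(np.float32))
def sel(X,x,y,z): return (X[...,0]>x[0])&(X[...,0]<x[1])&(X[...,1]>y[0])&(X[...,1]<y[1])&(X[...,2]>z[0])&(X[...,2]<z[1])
for n,X,im in(("top",W,f["pixels"]),("scene",V,g["pixels"])):
    print(n,"table z",np.nanmedian(X[sel(X,(.4,.7),(.05,.2),(-.03,.03))][:,2]))
    m=sel(X,(.55,.95),(.15,.45),(.15,.35)); p=X[m]; print("head",len(p),p.min(0),p.max(0),hull(p))
    for z in np.arange(.16,.29,.01):
        q=X[sel(X,(.55,.95),(.15,.45),(z,z+.01))]
        if len(q)>2: print(f"{z:.2f}",len(q),q.min(0)[:2],q.max(0)[:2],np.median(q,0)[:2],np.median(im[sel(X,(.55,.95),(.15,.45),(z,z+.01))],0))
    dark=(im.max(2)<75)&sel(X,(.55,.95),(.15,.45),(.004,.03)); p=X[dark]; print("foot",len(p),hull(p))
    # top face plane
    p=X[sel(X,(.55,.95),(.15,.45),(.225,.35))]
    best=None; rng=np.random.default_rng(0)
    for k in range(3):
        bi=None
        for _ in range(500):
            a=p[rng.choice(len(p),3,False)]; nn=np.cross(a[1]-a[0],a[2]-a[0]); L=np.linalg.norm(nn)
            if L<1e-5: continue
            nn/=L; i=abs((p-a[0])@nn)<.002
            if bi is None or i.sum()>bi.sum(): bi=i
        q=p[bi]; c=q.mean(0); nn=np.linalg.svd(q-c)[2][2]; nn*=np.sign(nn[2]); print("plane",len(q),c,nn,"extent",hull(q)); p=p[~bi]
        if len(p)<25: break
    # rack
    p=X[sel(X,(.4,.75),(-.4,0),(.006,.03))]; print("rack base",len(p),hull(p),np.percentile(p[:,2],[10,50,90]))
    p=X[sel(X,(.45,.75),(-.4,0),(.115,.14))]
    p=X[(im.max(2)<60)&sel(X,(.47,.535),(-.25,-.1),(.122,.145))]; print("grip",len(p),hull(p),p.mean(0))
    hsv=cv2.cvtColor(im,cv2.COLOR_BGR2HSV); H,S,_=[hsv[...,i].astype(int) for i in range(3)]
    for c,mm in(("blue",(H>105)&(H<130)&(S>120)),("red",((H<6)|(H>174))&(S>150)),("amb",(H>18)&(H<32)&(S>160))):
        p=X[mm&sel(X,(.565,.66),(-.3,-.05),(.112,.13))]; 
        if len(p)>3: print(c,len(p),p.mean(0),hull(p))
E
```

```text
top table z 0.002066641340059755
head 599 [0.6652 0.2323 0.21  ] [0.7669 0.3177 0.2797] ((714.1204833984375, 272.83721923828125), (97.6443099975586, 79.02957916259766), 9.272967338562012)
0.21 11 [0.6744 0.2347] [0.7669 0.3107] [0.7134 0.2378] [54. 59. 58.]
0.22 14 [0.6725 0.2336] [0.7609 0.261 ] [0.7245 0.2404] [48.5 50.  48.5]
0.23 63 [0.6673 0.2323] [0.7658 0.3177] [0.7507 0.2521] [124. 124. 119.]
0.24 123 [0.6652 0.2353] [0.7647 0.3165] [0.733 0.273] [121. 124. 120.]
0.25 64 [0.6662 0.2426] [0.7309 0.2923] [0.6817 0.266 ] [46.  49.  48.5]
0.26 180 [0.6688 0.2401] [0.7426 0.3062] [0.6998 0.267 ] [135. 134. 129.]
0.27 144 [0.6741 0.2387] [0.7371 0.3051] [0.7229 0.2756] [135. 135. 130.]
foot 831 ((696.3314819335938, 313.3095703125), (141.46116638183594, 276.3868713378906), 36.298912048339844)
plane 163 [0.704  0.2693 0.268 ] [-0.3365 -0.1028  0.936 ] extent ((700.4050903320312, 269.5085754394531), (69.31678771972656, 59.03551483154297), 7.012974262237549)
plane 106 [0.7059 0.2729 0.2641] [-0.3962 -0.0893  0.9138] extent ((701.4061889648438, 270.9765625), (68.04952239990234, 62.47199
[... 2367 characters left out ...]
436050415039)
rack base 2436 ((574.3436279296875, -199.20126342773438), (347.7908630371094, 397.5814208984375), 0.29190218448638916) [0.0068 0.012  0.0177]
grip 28 ((507.047607421875, -176.96621704101562), (20.833702087402344, 10.686243057250977), 1.102949619293213) [ 0.5076 -0.1748  0.132 ]
blue 30 [ 0.592  -0.2542  0.1225] ((592.856689453125, -254.27389526367188), (53.51594543457031, 6.70744514465332), 1.8906210660934448)
red 70 [ 0.5928 -0.1809  0.1211] ((593.4041137695312, -182.2127685546875), (55.201499938964844, 11.103649139404297), 0.5263291001319885)
amb 70 [ 0.5944 -0.1059  0.1213] ((592.6787719726562, -106.30775451660156), (11.926939964294434, 54.47788619995117), 89.00627136230469)
```

The rack is at about x=0.582, y=-0.180 with yaw near 0, and blue is at y≈-0.255. The camera faces the robot with yaw about 9.4° and tilt about 15°. The camera area and path are clear, so I'll start moving.

{"api": "send_rows", "payload": {"steps": [{"translation": [-3,-2.75,0],"delta_rot": [0,0,-0.03],"jaw": 4.5},{"translation": [-6,-5.5,0],"delta_rot": [0,0,-0.06],"jaw": 4.5},{"translation": [-9,-8.25,0],"delta_rot": [0,0,-0.09],"jaw": 4.5},{"translation": [-12,-11,0],"delta_rot": [0,0,-0.12],"jaw": 4.5},{"translation": [-15,-13.75,0],"delta_rot": [0,0,-0.15],"jaw": 4.5},{"translation": [-18,-16.5,0],"delta_rot": [0,0,-0.18],"jaw": 4.5},{"translation": [-21,-19.25,0],"delta_rot": [0,0,-0.21],"jaw": 4.5},{"translation": [-24,-22,0],"delta_rot": [0,0,-0.243],"jaw": 4.5}]}}

```text
time: 0.9
tool_pos: [0.3313, 0.3332, 0.2449]
tool_rot: [-0.0, 0.0, 1.0, -0.0]
contact_force: [1.0, -0.4, 0.2]
gripper_width: 0.528
grasp_force: 0.0
```

```bash
cat >> h.py <<'E'
def rot_down(yawx=np.pi):
    x=np.array([np.cos(yawx),np.sin(yawx),0]); z=np.array([0,0,-1.]); return R.from_matrix(np.c_[x,np.cross(z,x),z])
def delta(p,Rg):
    s=state(); r=Rt(s); print("t",s["time"],"pos",s["tool_pos"].round(4),"w",round(s["gripper_width"]*8.54,2),"F",s["contact_force"].round(1),"g",s["grasp_force"])
    print("  cm",(r.inv().apply(np.array(p)-s["tool_pos"])*100).round(2),"rv",(r.inv()*Rg).as_rotvec().round(4))
E
python3 - <<'E'
from h import *
np.set_printoptions(precision=4,suppress=True,linewidth=200)
delta((.508,-.178,.2),rot_down())
f=dict(np.load("top.npz")); W=cloud(f); g=dict(np.load("scene.npz")); V=cloud(g)
yaw=np.radians(9.4)
for til in(14,15.5,17):
  t=np.radians(til); u=np.array([np.cos(t)*np.cos(yaw),np.cos(t)*np.sin(yaw),np.sin(t)]); v=np.array([-np.sin(yaw),np.cos(yaw),0]); w=np.cross(u,v)
  for n,X,im in(("top",W,f["pixels"]),("scene",V,g["pixels"])):
    m=(X[...,0]>.6)&(X[...,0]<.9)&(X[...,1]>.2)&(X[...,1]<.4)&(X[...,2]>.2)&(X[...,2]<.3); p=X[m]; c=im[m].max(1)
    q=np.c_[p@u,p@v,p@w]; q0=q.copy()
    print(til,n,"u pct",np.percentile(q[:,0],[0,1,3,97,99]),"w",np.percentile(q[:,2],[50,90,97,99]))
    if til==15.5:
      for a in np.arange(q[:,0].min(),q[:,0].max(),.006):
        k=(q[:,0]>=a)&(q[:,0]<a+.006)
        if k.sum()>3: print("  u%.3f"%a,k.sum(),"v",np.percentile(q[k,1],[3,97]),"w",np.percentile(q[k,2],[3,50,97]),"bright",np.median(c[k]))
# rack yaw: white bar points
for n,X,im in(("top",W,f["pixels"]),("scene",V,g["pixels"])):
    m=(X[...,0]>.46)&(X[...,0]<.56)&(X[...,1]>-.34)&(X[...,1]<-.02)&(X[...,2]>.095)&(X[...,2]<.107)
    p=X[m]; print(n,"bar",len(p),cv2.minAreaRect((p[:,:2]*1000).astype(np.float32)),np.median(p,0))
    m=(X[...,0]>.47)&(X[...,0]<.545)&(X[...,1]>-.22)&(X[...,1]<-.14)&(X[...,2]>.112); p=X[m];print("grip",len(p),p.min(0),p.max(0),np.median(p,0))
    m=(X[...,0]>.565)&(X[...,0]<.66)&(X[...,1]>-.28)&(X[...,1]<-.23)&(X[...,2]>.113)&(X[...,2]<.135); p=X[m];print("blue",len(p),p.min(0),p.max(0),np.median(p,0),np.polyfit(p[:,0],p[:,1],1))
E
```

```text
t 0.9 pos [0.3313 0.3332 0.2449] w 4.51 F [ 1.  -0.4  0.2] g 0.0
  cm [-17.67 -51.11   4.49] rv [-0.0002 -0.0003 -0.0001]
14 top u pct [0.7394 0.7399 0.7425 0.829  0.8306] w [0.0772 0.0839 0.0859 0.0877]
14 scene u pct [0.7384 0.7478 0.751  0.8285 0.8297] w [0.073  0.0832 0.0846 0.0856]
15.5 top u pct [0.7404 0.7413 0.7439 0.8299 0.8314] w [0.0569 0.0631 0.0653 0.0669]
  u0.740 30 v [0.1328 0.1708] w [0.0267 0.0483 0.0578] bright 25.5
  u0.746 33 v [0.1276 0.1761] w [0.0424 0.0556 0.0663] bright 43.0
  u0.752 30 v [0.1244 0.1784] w [0.044  0.0602 0.0702] bright 112.0
  u0.758 21 v [0.1326 0.1723] w [0.0419 0.0517 0.0617] bright 55.0
  u0.764 40 v [0.1223 0.1788] w [0.0375 0.0554 0.0621] bright 47.0
  u0.770 50 v [0.1155 0.19  ] w [0.0065 0.06   0.0649] bright 125.5
  u0.776 45 v [0.1152 0.1899] w [0.0297 0.0595 0.0652] bright 135.0
  u0.782 48 v [0.114  0.1831] w [0.0195 0.0584 0.0637] bright 136.0
  u0.788 42 v [0.1142 0.1884] w [0.0175 0.0597 0.0651] bright 135.0
  u0.794 50 v [0.1138 0.1852] w [0.006  0.0591 0.0654] bright 135.0
  u0.800 44 v [0.1141 0.1874] w [0.0212 0.0588 0.065
[... 1664 characters left out ...]
 0.83  ] w [0.0316 0.042  0.0438 0.0458]
top bar 736 ((514.3483276367188, -183.5204620361328), (44.15772247314453, 296.968017578125), 1.1988978385925293) [ 0.5133 -0.1705  0.1005]
grip 67 [ 0.4958 -0.1881  0.115 ] [ 0.5449 -0.17    0.1399] [ 0.5151 -0.18    0.1286]
blue 58 [ 0.5652 -0.2596  0.1147] [ 0.634  -0.2491  0.1275] [ 0.6014 -0.2547  0.1209] [-0.0086 -0.2496]
scene bar 767 ((524.1142578125, -182.0790557861328), (72.21623992919922, 299.0519104003906), 0.37853607535362244) [ 0.51   -0.1615  0.1016]
grip 101 [ 0.4923 -0.1905  0.1122] [ 0.545  -0.1695  0.1393] [ 0.514  -0.1756  0.1282]
blue 87 [ 0.5652 -0.263   0.113 ] [ 0.6312 -0.2506  0.1261] [ 0.5976 -0.2547  0.122 ] [ 0.0077 -0.2602]
```

{"api": "send_rows", "payload": {"steps": [{"translation": [-1.1,-3.2,0],"delta_rot": [0,0,0],"jaw": 4.5},{"translation": [-2.2,-6.4,0],"delta_rot": [0,0,0],"jaw": 4.5},{"translation": [-3.3,-9.6,0],"delta_rot": [0,0,0],"jaw": 4.5},{"translation": [-4.4,-12.8,0],"delta_rot": [0,0,0],"jaw": 4.5},{"translation": [-5.5,-16,0],"delta_rot": [0,0,0],"jaw": 4.5},{"translation": [-6.6,-19.2,0],"delta_rot": [0,0,0],"jaw": 4.5},{"translation": [-7.7,-22.4,0],"delta_rot": [0,0,0],"jaw": 4.5},{"translation": [-8.8,-25.6,0],"delta_rot": [0,0,0],"jaw": 4.5}]}}

```text
time: 1.7
tool_pos: [0.4185, 0.0772, 0.2449]
tool_rot: [-0.0, 0.001, 1.0, 0.0]
contact_force: [-0.1, -0.0, -0.4]
gripper_width: 0.526
grasp_force: 0.0
```

{"api": "send_rows", "payload": {"steps": [{"translation": [-1.2,-3.6,0.6],"delta_rot": [0,0,0],"jaw": 4.5},{"translation": [-2.4,-7.2,1.2],"delta_rot": [0,0,0],"jaw": 4.5},{"translation": [-3.6,-10.8,1.8],"delta_rot": [0,0,0],"jaw": 4.5},{"translation": [-4.8,-14.4,2.4],"delta_rot": [0,0,0],"jaw": 4.5},{"translation": [-6,-18,3],"delta_rot": [0,0,0],"jaw": 4.5},{"translation": [-7.2,-21.6,3.6],"delta_rot": [0,0,0],"jaw": 4.5},{"translation": [-8.4,-24.4,4.2],"delta_rot": [0,0,0],"jaw": 4.5},{"translation": [-8.9,-25.5,4.5],"delta_rot": [0,0,0],"jaw": 4.5}]}}

```text
time: 2.5
tool_pos: [0.507, -0.1786, 0.1991]
tool_rot: [-0.001, 0.002, 1.0, 0.0]
contact_force: [0.6, -0.0, 1.0]
gripper_width: 0.528
grasp_force: 0.0
```

```bash
python3 - <<'E'
from h import *
delta((.508,-.178,.122),rot_down())
f=grab_frame("top"); g=grab_frame("scene")
a=cv2.resize(f["pixels"][175:245,325:425],(800,560))[:, :400]; 
np.savez("t2.npz",**f); np.savez("s2.npz",**g)
cv2.imwrite("pics/r2.png",cv2.convertScaleAbs(np.hstack([cv2.resize(f["pixels"][180:250,335:405],(400,400)),cv2.resize(g["pixels"][140:210,265:335],(400,400))]),alpha=1.5))
E
```

```text
t 2.5 pos [ 0.507  -0.1786  0.1991] w 4.51 F [ 0.6 -0.   1. ] g 0.0
  cm [-0.11  0.06  7.71] rv [ 0.0005 -0.0017 -0.0043]
```

View pics/r2.png

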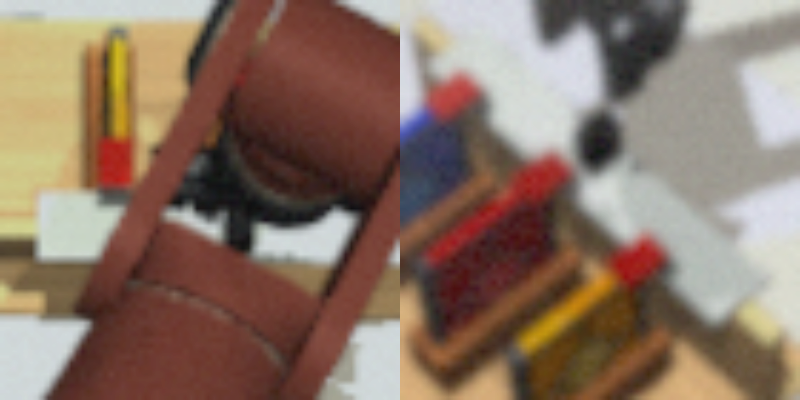

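In the scene view (right), the gripper is above the bar with the black grip at (600,140), just under the fingers. I'll descend and close on it.

{"api": "send_rows", "payload": {"steps": [{"translation": [0,0,1.5],"delta_rot": [0,0,0],"jaw": 4.5},{"translation": [0,0,3],"delta_rot": [0,0,0],"jaw": 4.5},{"translation": [0,0,4.5],"delta_rot": [0,0,0],"jaw": 4.5},{"translation": [0,0,5.5],"delta_rot": [0,0,0],"jaw": 4.5},{"translation": [0,0,6.3],"delta_rot": [0,0,0],"jaw": 4.5},{"translation": [0,0,7],"delta_rot": [0,0,0],"jaw": 4.5},{"translation": [0,0,7.5],"delta_rot": [0,0,0],"jaw": 4.5},{"translation": [0,0,7.5],"delta_rot": [0,0,0],"jaw": 4.5}]}}

```text
time: 3.4
tool_pos: [0.5068, -0.1764, 0.1246]
tool_rot: [-0.0, 0.001, 1.0, 0.0]
contact_force: [-1.3, 0.4, 0.1]
gripper_width: 0.526
grasp_force: 0.0
```

{"api": "send_rows", "payload": {"steps": [{"translation": [0,0,0],"delta_rot": [0,0,0],"jaw": 3},{"translation": [0,0,0],"delta_rot": [0,0,0],"jaw": 2.2},{"translation": [0,0,0],"delta_rot": [0,0,0],"jaw": 1.2},{"translation": [0,0,0],"delta_rot": [0,0,0],"jaw": 1.2},{"translation": [0,0,0],"delta_rot": [0,0,0],"jaw": 1.2},{"translation": [0,0,0],"delta_rot": [0,0,0],"jaw": 1.2},{"translation": [0,0,0],"delta_rot": [0,0,0],"jaw": 1.2},{"translation": [0,0,0],"delta_rot": [0,0,0],"jaw": 1.2}]}}

```text
time: 4.2
tool_pos: [0.5075, -0.177, 0.1263]
tool_rot: [0.0, 0.001, 1.0, -0.001]
contact_force: [-1.7, -0.9, 6.5]
gripper_width: 0.168
grasp_force: 60.5
```

{"api": "send_rows", "payload": {"steps": [{"translation": [0,0.4,0],"delta_rot": [0,0,0],"jaw": 1.2},{"translation": [0,0.8,0],"delta_rot": [0,0,0],"jaw": 1.2},{"translation": [0,1.2,0],"delta_rot": [0,0,0],"jaw": 1.2},{"translation": [0,1.6,0],"delta_rot": [0,0,0],"jaw": 1.2},{"translation": [0,2,0],"delta_rot": [0,0,0],"jaw": 1.2},{"translation": [0,2.4,0],"delta_rot": [0,0,0],"jaw": 1.2},{"translation": [0,2.7,0],"delta_rot": [0,0,0],"jaw": 1.2},{"translation": [0,2.9,0],"delta_rot": [0,0,0],"jaw": 1.2}]}}

```text
time: 5.0
tool_pos: [0.507, -0.1479, 0.1262]
tool_rot: [-0.0, 0.001, 1.0, -0.001]
contact_force: [-3.8, -1.5, 7.4]
gripper_width: 0.172
grasp_force: 60.7
```

{"api": "send_rows", "payload": {"steps": [{"translation": [0,0.1,0],"delta_rot": [0,0,0],"jaw": 1.2},{"translation": [0,0.2,0],"delta_rot": [0,0,0],"jaw": 1.2},{"translation": [0,0.3,0],"delta_rot": [0,0,0],"jaw": 1.2},{"translation": [0,0.4,0],"delta_rot": [0,0,0],"jaw": 1.2},{"translation": [0,0.5,0],"delta_rot": [0,0,0],"jaw": 1.2},{"translation": [0,0.5,0],"delta_rot": [0,0,0],"jaw": 1.2},{"translation": [0,0.5,0],"delta_rot": [0,0,0],"jaw": 1.2},{"translation": [0,0.5,0],"delta_rot": [0,0,0],"jaw": 1.2}]}}

```text
time: 5.8
tool_pos: [0.5071, -0.1475, 0.1263]
tool_rot: [0.0, 0.001, 1.0, -0.006]
contact_force: [-3.2, -17.3, 1.9]
gripper_width: 0.174
grasp_force: 60.5
```

End stop reached: 17 N with no further travel. Release and rise.

{"api": "send_rows", "payload": {"steps": [{"translation": [0,0,0],"delta_rot": [0,0,0],"jaw": 2},{"translation": [0,0,0],"delta_rot": [0,0,0],"jaw": 3},{"translation": [0,0,0],"delta_rot": [0,0,0],"jaw": 4},{"translation": [0,0,0],"delta_rot": [0,0,0],"jaw": 4},{"translation": [0,0,-1],"delta_rot": [0,0,0],"jaw": 4},{"translation": [0,0,-3],"delta_rot": [0,0,0],"jaw": 4},{"translation": [0,0,-5],"delta_rot": [0,0,0],"jaw": 4},{"translation": [0,0,-7.5],"delta_rot": [0,0,0],"jaw": 4}]}}

```text
time: 6.6
tool_pos: [0.5068, -0.142, 0.2009]
tool_rot: [-0.001, 0.001, 1.0, 0.0]
contact_force: [-0.6, -0.2, -0.9]
gripper_width: 0.47
grasp_force: 0.0
```

```bash
python3 - <<'E'
from h import *
delta((.582,-.255,.2),rot_down())
g=grab_frame("scene"); V=cloud(g)
m=(V[...,0]>.565)&(V[...,0]<.66)&(V[...,1]>-.28)&(V[...,1]<-.23)&(V[...,2]>.113)&(V[...,2]<.13); p=V[m]
print(len(p),p.min(0),p.max(0),np.median(p,0))
cv2.imwrite("pics/r3.png",cv2.convertScaleAbs(cv2.resize(g["pixels"][130:230,230:350],(720,600),interpolation=cv2.INTER_CUBIC),alpha=1.6))
E
```

```text
t 6.6 pos [ 0.5068 -0.142   0.2009] w 4.02 F [-0.6 -0.2 -0.9] g 0.0
  cm [ -7.54 -11.29   0.07] rv [ 0.0008 -0.0011 -0.0015]
90 [ 0.56647265 -0.2622714   0.11330598] [ 0.63106393 -0.25015141  0.12695995] [ 0.59924499 -0.25442841  0.12213366]
```

View pics/r3.png

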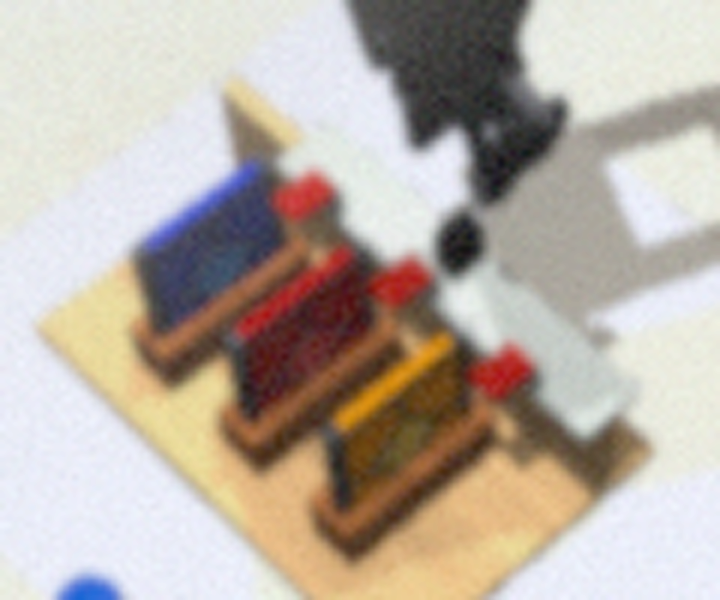

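The lock bar has shifted: the red tabs at (305,195), (400,283) and (503,370) now sit between the panes, and blue's top edge is free from (145,245) to (260,170). Next I'll go above blue.

{"api": "send_rows", "payload": {"steps": [{"translation": [-1.1,-1.7,0],"delta_rot": [0,0,0],"jaw": 4},{"translation": [-2.2,-3.4,0],"delta_rot": [0,0,0],"jaw": 4},{"translation": [-3.4,-5.1,0],"delta_rot": [0,0,0],"jaw": 4},{"translation": [-4.6,-6.8,0],"delta_rot": [0,0,0],"jaw": 4},{"translation": [-5.8,-8.5,0],"delta_rot": [0,0,0],"jaw": 4},{"translation": [-7,-10.2,0],"delta_rot": [0,0,0],"jaw": 4},{"translation": [-7.7,-11.2,0],"delta_rot": [0,0,0],"jaw": 4},{"translation": [-7.7,-11.2,0],"delta_rot": [0,0,0],"jaw": 4}]}}

```text
time: 7.45
tool_pos: [0.5845, -0.2555, 0.2005]
tool_rot: [0.0, 0.001, 1.0, -0.0]
contact_force: [0.1, -0.1, -0.9]
gripper_width: 0.47
grasp_force: 0.0
```

{"api": "send_rows", "payload": {"steps": [{"translation": [0,0,1.5],"delta_rot": [0,0,0],"jaw": 4},{"translation": [0,0,3],"delta_rot": [0,0,0],"jaw": 4},{"translation": [0,0,4.5],"delta_rot": [0,0,0],"jaw": 4},{"translation": [0,0,6],"delta_rot": [0,0,0],"jaw": 4},{"translation": [0,0,7.5],"delta_rot": [0,0,0],"jaw": 4},{"translation": [0,0,9],"delta_rot": [0,0,0],"jaw": 4},{"translation": [0,0,10.2],"delta_rot": [0,0,0],"jaw": 4},{"translation": [0,0,10.2],"delta_rot": [0,0,0],"jaw": 4}]}}

```text
time: 8.25
tool_pos: [0.5825, -0.254, 0.0954]
tool_rot: [-0.002, 0.001, 1.0, 0.001]
contact_force: [-0.8, 0.1, -0.1]
gripper_width: 0.465
grasp_force: 0.0
```

```bash
python3 - <<'E'
from h import *
delta((.584,-.2545,.098),rot_down())
E
```

```text
t 8.25 pos [ 0.5825 -0.254   0.0954] w 3.97 F [-0.8  0.1 -0.1] g 0.0
  cm [-0.14 -0.05 -0.26] rv [ 0.0022 -0.0039 -0.0019]
```

{"api": "send_rows", "payload": {"steps": [{"translation": [0,0,0],"delta_rot": [0,0,0],"jaw": 3},{"translation": [0,0,0],"delta_rot": [0,0,0],"jaw": 2},{"translation": [0,0,0],"delta_rot": [0,0,0],"jaw": 1.3},{"translation": [0,0,0],"delta_rot": [0,0,0],"jaw": 0.5},{"translation": [0,0,0],"delta_rot": [0,0,0],"jaw": 0.3},{"translation": [0,0,0],"delta_rot": [0,0,0],"jaw": 0.3},{"translation": [0,0,0],"delta_rot": [0,0,0],"jaw": 0.3},{"translation": [0,0,0],"delta_rot": [0,0,0],"jaw": 0.3}]}}

```text
time: 9.05
tool_pos: [0.5846, -0.2557, 0.0996]
tool_rot: [0.001, 0.001, 1.0, -0.001]
contact_force: [0.3, -4.4, 5.0]
gripper_width: 0.105
grasp_force: 59.4
```

{"api": "send_rows", "payload": {"steps": [{"translation": [0,0,-0.6],"delta_rot": [0,0,0],"jaw": 0.3},{"translation": [0,0,-1.4],"delta_rot": [0,0,0],"jaw": 0.3},{"translation": [0,0,-2.4],"delta_rot": [0,0,0],"jaw": 0.3},{"translation": [0,0,-3.6],"delta_rot": [0,0,0],"jaw": 0.3},{"translation": [0,0,-4.8],"delta_rot": [0,0,0],"jaw": 0.3},{"translation": [0,0,-6.2],"delta_rot": [0,0,0],"jaw": 0.3},{"translation": [0,0,-7.6],"delta_rot": [0,0,0],"jaw": 0.3},{"translation": [0,0,-9],"delta_rot": [0,0,0],"jaw": 0.3}]}}

```text
time: 9.85
tool_pos: [0.5838, -0.2541, 0.1892]
tool_rot: [-0.0, 0.001, 1.0, 0.001]
contact_force: [0.4, 0.2, -1.2]
gripper_width: 0.102
grasp_force: 59.6
```

{"api": "send_rows", "payload": {"steps": [{"translation": [0,0,-1.4],"delta_rot": [0,0,0],"jaw": 0.3},{"translation": [0,0,-2.8],"delta_rot": [0,0,0],"jaw": 0.3},{"translation": [0,0,-4.2],"delta_rot": [0,0,0],"jaw": 0.3},{"translation": [0,0,-5.6],"delta_rot": [0,0,0],"jaw": 0.3},{"translation": [0,0,-7],"delta_rot": [0,0,0],"jaw": 0.3},{"translation": [0,0,-8.4],"delta_rot": [0,0,0],"jaw": 0.3},{"translation": [0,0,-9.5],"delta_rot": [0,0,0],"jaw": 0.3},{"translation": [0,0,-9.5],"delta_rot": [0,0,0],"jaw": 0.3}]}}

```text
time: 10.65
tool_pos: [0.5848, -0.2552, 0.2861]
tool_rot: [0.002, 0.001, 1.0, -0.001]
contact_force: [-0.6, -0.3, -2.0]
gripper_width: 0.111
grasp_force: 59.6
```

```bash
cat >> h.py <<'E'
t_,y_=np.radians(15.5),np.radians(9.4)
U=np.array([np.cos(t_)*np.cos(y_),np.cos(t_)*np.sin(y_),np.sin(t_)]); Vv=np.array([-np.sin(y_),np.cos(y_),0]); Wl=np.cross(U,Vv)
VP=.590*U+.1535*Vv+.036*Wl
RG=R.from_matrix(np.c_[Vv,U,-Wl])
E
python3 - <<'E'
from h import *
s=state(); print(VP, s["tool_pos"],s["grasp_force"],s["gripper_width"])
r=Rt(s); print(np.round((r.inv()*RG).as_rotvec(),3), "world",np.round((RG*r.inv()).as_rotvec(),3))
g=grab_frame("scene"); V=cloud(g); im=g["pixels"]
hsv=cv2.cvtColor(im,cv2.COLOR_BGR2HSV); H,S,_=[hsv[...,i].astype(int) for i in range(3)]
m=(H>95)&(H<130)&(S>100)&(abs(V[...,1]+.25)<.04)&(V[...,2]>.1)&(V[...,0]>.5)&(V[...,0]<.7); p=V[m]; print(len(p),np.percentile(p,[2,50,98],axis=0).round(4))
cv2.imwrite("pics/r4.png",cv2.convertScaleAbs(cv2.resize(im[80:230,220:400],(720,600),interpolation=cv2.INTER_CUBIC),alpha=1.6))
E
```

```text
[0.52634574 0.2427252  0.19236134] [ 0.58477158 -0.25520278  0.28613743] 59.60363745689392 0.11120171235435891
[-0.224 -0.186  1.396] world [ 0.228 -0.189 -1.395]
21 [[ 0.596  -0.2571  0.3065]
 [ 0.6091 -0.252   0.3095]
 [ 0.6334 -0.2118  0.5588]]
```

View pics/r4.png

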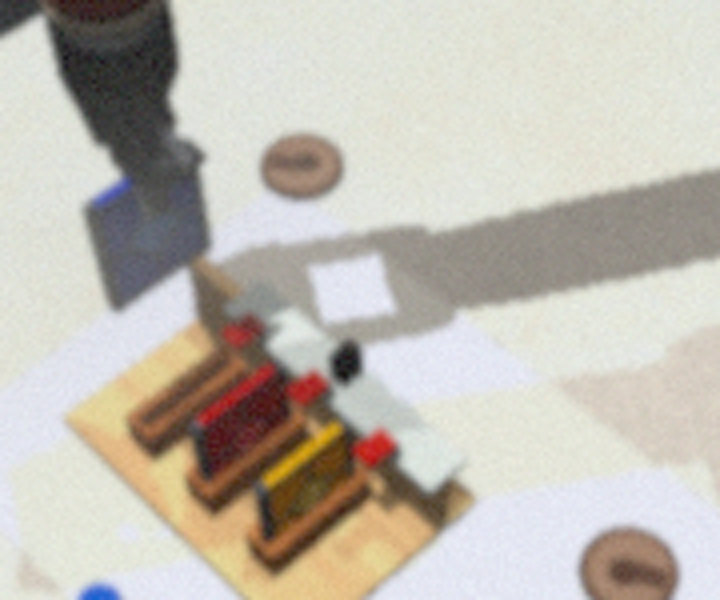

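The pane is held upright and clear of the rack, at (150,240). The other two panes are in place and the lock is at its stop. Carry it over, first half.

{"api": "send_rows", "payload": {"steps": [{"translation": [0.5,1.8,0],"delta_rot": [-0.01,-0.008,0.06],"jaw": 0.3},{"translation": [1.2,4.8,0],"delta_rot": [-0.024,-0.02,0.15],"jaw": 0.3},{"translation": [1.9,8,0.2],"delta_rot": [-0.038,-0.032,0.24],"jaw": 0.3},{"translation": [2.7,11.2,0.4],"delta_rot": [-0.053,-0.044,0.33],"jaw": 0.3},{"translation": [3.5,14.4,0.6],"delta_rot": [-0.067,-0.056,0.42],"jaw": 0.3},{"translation": [4.3,17.6,0.8],"delta_rot": [-0.082,-0.068,0.51],"jaw": 0.3},{"translation": [5.1,21,1],"delta_rot": [-0.096,-0.08,0.6],"jaw": 0.3},{"translation": [5.8,24.4,1],"delta_rot": [-0.112,-0.093,0.698],"jaw": 0.3}]}}

```text
time: 11.5
tool_pos: [0.5252, -0.0094, 0.2716]
tool_rot: [0.044, 0.345, 0.936, 0.055]
contact_force: [-0.5, 0.5, -2.2]
gripper_width: 0.11
grasp_force: 59.6
```

```bash
python3 - <<'E'
from h import *
delta((.47,.233,.235),RG)
E
```

```text
t 11.5 pos [ 0.5252 -0.0094  0.2716] w 0.94 F [-0.5  0.5 -2.2] g 59.59633469581604
  cm [20.11 14.31  4.7 ] rv [-0.1152 -0.0976  0.6929]
```

{"api": "send_rows", "payload": {"steps": [{"translation": [2.8,2,0.6],"delta_rot": [-0.015,-0.013,0.09],"jaw": 0.3},{"translation": [5.6,4,1.2],"delta_rot": [-0.03,-0.025,0.18],"jaw": 0.3},{"translation": [8.4,6,1.8],"delta_rot": [-0.045,-0.038,0.27],"jaw": 0.3},{"translation": [11.2,8,2.5],"delta_rot": [-0.06,-0.051,0.36],"jaw": 0.3},{"translation": [14,10,3.2],"delta_rot": [-0.075,-0.064,0.45],"jaw": 0.3},{"translation": [16.8,12,3.9],"delta_rot": [-0.09,-0.077,0.54],"jaw": 0.3},{"translation": [19,13.5,4.4],"delta_rot": [-0.105,-0.089,0.63],"jaw": 0.3},{"translation": [20.1,14.3,4.7],"delta_rot": [-0.115,-0.098,0.693],"jaw": 0.3}]}}

```text
time: 12.3
tool_pos: [0.4684, 0.233, 0.2344]
tool_rot: [0.087, 0.639, 0.757, 0.102]
contact_force: [0.7, -0.4, -2.2]
gripper_width: 0.108
grasp_force: 59.6
```

```bash
python3 - <<'E'
from h import *
delta(VP+.034*Wl,RG); print(VP+.034*Wl)
E
```

```text
t 12.3 pos [0.4684 0.233  0.2344] w 0.92 F [ 0.7 -0.4 -2.2] g 59.570741057395935
  cm [-0.01  4.54  2.22] rv [-0.0007  0.0004  0.0038]
[0.51738165 0.2412412  0.22512477]
```

{"api": "send_rows", "payload": {"steps": [{"translation": [0,0.8,0.4],"delta_rot": [0,0,0.002],"jaw": 0.3},{"translation": [0,1.6,0.8],"delta_rot": [0,0,0.004],"jaw": 0.3},{"translation": [0,2.4,1.2],"delta_rot": [0,0,0.004],"jaw": 0.3},{"translation": [0,3.2,1.6],"delta_rot": [0,0,0.004],"jaw": 0.3},{"translation": [0,3.9,1.9],"delta_rot": [0,0,0.004],"jaw": 0.3},{"translation": [0,4.3,2.1],"delta_rot": [0,0,0.004],"jaw": 0.3},{"translation": [0,4.5,2.2],"delta_rot": [0,0,0.004],"jaw": 0.3},{"translation": [0,4.5,2.2],"delta_rot": [0,0,0.004],"jaw": 0.3}]}}

```text
time: 13.1
tool_pos: [0.519, 0.2394, 0.2271]
tool_rot: [0.088, 0.641, 0.756, 0.103]
contact_force: [0.7, -0.1, -1.9]
gripper_width: 0.107
grasp_force: 59.6
```

```bash
python3 - <<'E'
from h import *
np.set_printoptions(precision=4,suppress=True)
delta(VP+.034*Wl,RG)
for n in("scene","top"):
    g=grab_frame(n); V=cloud(g); im=g["pixels"]
    q=np.dstack([V@U,V@Vv,V@Wl])-np.array([.590,.1535,.036])
    m=(abs(q[...,0])<.03)&(abs(q[...,1])<.07)&(q[...,2]>-.08)&(q[...,2]<.065); p=q[m]
    print(n,len(p),np.percentile(p,[2,50,98],axis=0))
    k=m&(q[...,2]<.02); p=q[k]
    if k.sum()>20:
        c=p.mean(0); print("plane n (lens axes)",np.linalg.svd(p-c)[2][2],c,np.percentile(p,[1,99],axis=0))
    m=(V[...,0]>.62)&(V[...,0]<.9)&(V[...,1]>.2)&(V[...,1]<.4)&(V[...,2]>.2)&(V[...,2]<.3)&(q[...,0]>.1); print("cam front u",np.percentile(q[m][:,0],[0,1]))
    if n=="scene": cv2.imwrite("pics/f.png",cv2.convertScaleAbs(cv2.resize(im[210:360,290:470],(720,600),interpolation=cv2.INTER_CUBIC),alpha=1.6))
E
```

```text
t 13.1 pos [0.519  0.2394 0.2271] w 0.92 F [ 0.7 -0.1 -1.9] g 59.56437706947327
  cm [ 0.21 -0.18  0.16] rv [0.0016 0.0009 0.0004]
scene 1063 [[-0.0011 -0.0487 -0.0494]
 [ 0.005  -0.003   0.0064]
 [ 0.018   0.0384  0.0592]]
plane n (lens axes) [-1.     -0.0074  0.0021] [ 0.0049 -0.0045 -0.0161] [[ 0.0023 -0.0493 -0.0511]
 [ 0.0077  0.039   0.0187]]
cam front u [0.1499 0.1599]
top 19 [[ 0.0008 -0.0521 -0.0459]
 [ 0.0056 -0.0511  0.0264]
 [ 0.0097 -0.0385  0.0586]]
cam front u [0.1502 0.151 ]
```

View pics/f.png

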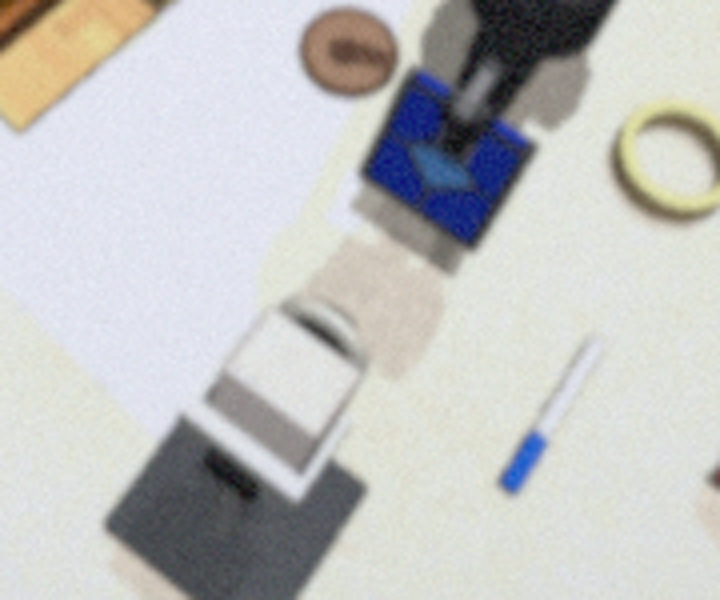

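The pane is upright and square, facing the camera at (450,160), with plane error below 0.01 rad. It sits about 5 mm off laterally and 3 mm high, so I'll trim that and hold.

{"api": "send_rows", "payload": {"steps": [{"translation": [0.2,0,0.1],"delta_rot": [0,0,0],"jaw": 0.3},{"translation": [0.4,0,0.2],"delta_rot": [0,0,0],"jaw": 0.3},{"translation": [0.4,0,0.2],"delta_rot": [0,0,0],"jaw": 0.3},{"translation": [0.4,0,0.2],"delta_rot": [0,0,0],"jaw": 0.3},{"translation": [0.4,0,0.2],"delta_rot": [0,0,0],"jaw": 0.3},{"translation": [0.4,0,0.2],"delta_rot": [0,0,0],"jaw": 0.3},{"translation": [0.4,0,0.2],"delta_rot": [0,0,0],"jaw": 0.3},{"translation": [0.4,0,0.2],"delta_rot": [0,0,0],"jaw": 0.3}]}}

```text
time: 14.0
tool_pos: [0.5187, 0.2436, 0.2253]
tool_rot: [0.088, 0.641, 0.756, 0.103]
contact_force: [0.2, 1.2, -2.0]
gripper_width: 0.11
grasp_force: 59.6
```

```bash
python3 - <<'E'
from h import *
s=state(); print(s["tool_pos"],abs(s["joint_vel"]).max(),s["grasp_force"])
print(job_done())
E
```

```text
[0.51865568 0.24357758 0.22534429] 0.0011572382383288433 59.563812017440796
the job is handed in; nothing more can be done
None
```

I slid the lock to its end stop, and the blue pane is held still and upright at the view point, within a few mm of centre and square to the lens by my depth measurements; the job is handed in at about 14 s, with no verdict returned.

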